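Square the glass blank and snap the jig's gate down

TASK

Get the glass blank ready for grinding: turn the white glass disc on its pedestal until its flat edge squarely faces the hinged steel gate of the jig. Then push the sprung gate over past its centre so that it snaps down fully home, its bar lying alongside the flat, and leave the other things on the bench where they stand.

Things in the scene. Friction and masses are not known exactly. Their poses are not given: they have to be found in the camera images.
- jig: Grinding jig fixed to the bench: dark steel base plate 130 mm (its x) by 235 mm (its y, from -70 to +165), 12 mm thick. Origin on the bench under the disc's centre, z up, +y from the disc's centre towards the gate's hinge. It stands level, yawed up to 0.45 rad either way. Jig coordinates below are in this frame.
- disc (a joint): Angle (rad) of the white opaque glass disc on its upright spindle at the jig's origin: 0 when its flat squarely faces the gate, growing anticlockwise from above; it starts at 0.6 to 1.9. Turns freely either way for a turn against 0.03 N m of friction, stays where left, cannot be lifted. A closed fingertip pressed (about 10 N) on its upper face, off the cap, drags it round.
- disc_flat (a point): Middle of the flat's top edge, 34 mm from the disc's axis; +y is the flat's outward normal. The disc is 100 mm across and 10 mm thick (z = 22 to 32 mm over the bench), with one straight edge (the flat) 73 mm long. A brass cap 22 mm across, 5 mm high, stands on its centre.
- gate (a joint): Angle (rad) of the hinged steel gate: 0 open (its start, leaning 0.63 beyond upright, away from the disc), growing as it swings towards the disc, 2.2 shut (level). A spring strut beside it (at jig x = 66 to 80 mm; 0.5 N m at either stop, none at 1.05) drives it to the stop on its side of 1.05: pushed from behind (about 7 N at the far edge) past 1.05 it snaps shut by itself.
- gate_bar (a point): Middle of the bar along the gate's far edge, 82 mm from the hinge axis; the bar is 74 by 10 by 18 mm, the rest a plain plate 74 mm wide, 4 mm thick. Open, the point is at jig y = 174, z = 94 mm; shut, y = 44, z = 28 mm: the bar then clears a square flat by 5 mm. If the flat is over 0.13 rad out, the bar lands on the disc and stops at about 2.05 rad.
- gate_hinge (a point): Middle of the gate's hinge axis, at jig x = 0, y = 126, z = 28 mm; the axis is level, along the jig's x. The lugs and pin reach x = -55 to +55 mm, up to z = 39 mm.
- frit_jar: Small glass jar with a black lid, 40 mm across, 62 mm high, bystander; origin under its centre.
- bead_dish: White dish of beads, 84 mm across, 24 mm high, bystander; origin under its centre.
- brass_weight: Turned brass weight with a button top, 44 mm across, 52 mm high, bystander; origin under its centre.
- graphite_paddle: Black graphite paddle (80 by 55 mm) with a wooden handle, 230 mm long and 18 mm high in all, lying flat, bystander; origin near its middle, blade towards +x.
- tin_mug: Empty metal mug, 72 mm across, 80 mm high, bystander; origin under its centre.

How it is judged:
On the way, in this order (a step that is already met when the one before it is completed fails the run):
1. the disc's flat squarely faces the gate while the gate still stands open (y of disc_flat in the frame of jig above 0.02 m and x of disc_flat in the frame of jig between -0.0041 and 0.0041 m and value of joint gate below 1 rad), for 0.2 s.
2. the gate has snapped down fully home (value of joint gate above 2.14 rad), for 0.2 s.
At the end, for the whole second after the job is handed in: The gate is shut within 0.06 rad of its stop with its bar beside the flat, the disc's flat faces the gate squarely within 0.14 rad (0.12 rad while the gate is still open), and both are at rest (y of disc_flat in the frame of jig above 0.02 m and x of disc_flat in the frame of jig between -0.0047 and 0.0047 m and value of joint gate above 2.14 rad and velocity of joint gate between -0.05 and 0.05 rad/s and velocity of joint disc between -0.05 and 0.05 rad/s); the robot touches nothing.
It fails at once if one of the things standing or lying about the jig and bench is shifted more than 30 mm (distance of any of frit_jar, bead_dish, brass_weight, graphite_paddle, tin_mug from where it was at the start of the episode above 0.03 m).
It fails at once if one of them is tipped over (angle between any of frit_jar, bead_dish, brass_weight, graphite_paddle, tin_mug's own z axis and vertical above 0.5 rad).
It also fails if it takes over 58 s, if anything falls off the work surface, if the arm or the gripper's body presses on something with over 40 N, if the wrist force passes 120 N, or if a joint passes its speed limit or range.

ROBOT

A 7-joint arm with a two-finger parallel gripper is mounted at the origin on the work surface. World frame = base frame: x ahead of the robot, y to its left, z up, the work surface at z = 0. Lengths are in m, angles in rad, forces in N, time in s.
With the tool pointing down it reaches from about 0.4 to 0.85 m from the base axis. Payload 10.4 kg.
Tool frame: the origin (TCP) lies midway between the tips of the shut fingers; the grasp point (between the pads) lies 19 mm behind it; z points along the fingers, y is the line along which they close (so a half turn about z gives the same grasp; the last joint's range is limited). The gripper opens to 87 mm and grips with 3 to 60 N. Pads are 19 mm wide; open, the fingers measure 117 mm over their backs; the gripper's body (75 mm by 190 mm) begins 51 mm behind the grasp point.
Start: joints at [1.194, 0.332, -0.065, 1.46, 0.022, 1.35, -0.088], TCP at [0.217, -0.586, 0.223] pointing down, gripper open.
Joint ranges: [-2.6, 2.6], [-0.5, 2.12], [-1.47, 1.34], [0.16, 2.42], [-1.27, 4.41], [0.06, 2.06], [-2.6, 2.6]. Speed limits (rad/s): [2.22, 2.22, 2.79, 2.79, 3.14, 3.14, 3.14].

INTERFACE

Orientations are given as a rotation vector (axis times angle).
In Python, from rig import * gives the robot as it stands. Calls block until the motion is done:
- goto(position, orientation): joint-space move of the TCP to a pose.
- move_l(position, attitude=None, max_speed=0.15, f_stop=None): straight line of the TCP; attitude=None keeps the orientation; max_speed is the mean speed in m/s. With f_stop (N) it stops when the force on the tool has changed by that much, and returns True; else False.
- goto_joints(angles): joint-space move.
- gripper_open() and gripper_close(f_grip=None): open the fingers fully, or close them until they stop; f_grip is the grip in N (None keeps the last).
- wait(seconds).
- inverse_kinematics(position, orientation): joint angles nearest the present ones, or None.
- read_camera(name): name is "scene" or "side" or "wrist"; returns a dict with "color" (384x512x3 uint8, blue, green, red), "depth" (384x512 float32, m along the optical axis (not along the pixel's ray), 0 where there is no reading), "fx", "fy", "cx", "cy" (pixels), "k1" (the pictures are not rectified: a ray, as slopes to the right and down, at radius r is drawn at 1 + k1 r^2 times it, then the intrinsics apply), "rvec" (rotation vector, rad) and "tvec" (3), from world to camera coordinates, as OpenCV has them. Camera axes: x right, y down, z forward; pixel columns grow to the right and rows downward; lengths in m; the calibration is good to about 2 mm. A picture is of the moment at which its call begins.
A pose or a line that the arm cannot do raises PlanningError and nothing moves.
- hand_in(): hands the job in; it is judged then, once.
Trained networks look in a picture, given as the dict that the camera call returned (one of the last four; its "shot" number tells which), for a name from the list of things; names that differ only in an ending like _2 or _b are one class to them, and where a whole thing is asked for, a point or a joint stands for the part that bears it (a point fixed in the world has none). Each returns a list of dicts, best first, with "score" (0 to 1); they miss things now and then, are a little off and sometimes report something else, mostly with a low value. They report only what shows in the picture. A call takes as long as a camera call.
- search_frame(name, picture): "point" ([column, row] in pixels, amid what is visible of it).
Readings, each from a call of its own:
- current_clock(): time.
- current_joint_positions(): joint angles.
- current_qd(): joint speeds.
- current_tau(): joint torques, N m.
- current_ee_pos(): TCP position.
- current_orientation(): TCP orientation.
- current_ft_force(): force on the tool from outside, world axes, zero at the start.
- current_moment(): the same for the moment, N m.
- current_gripper_width(): opening from 0.0 (shut) to 1.0 (fully open).
- current_grasp_force(): force on a finger pad.
Only numpy, scipy, OpenCV 4.12 (cv2) and the standard library are available. Lean on these libraries where they do the work, as an engineer would, in place of code of your own. Each camera call takes 0.05 s, during which the arm holds its last target. There are 200 camera calls.

## Working session

There is one attempt and no reset: what is moved stays moved. The work goes in short steps, each a Python script; the robot and the scene stay as the last script left them, time stands still between calls to the robot, and variables do not carry over. Pictures are saved under pics/ and viewed, at most 10 in all, crops included, and the job is handed in when it is done.

```bash
mkdir -p pics; cat > h.py <<'E'
from rig import *
import numpy as np, cv2
from scipy.spatial.transform import Rotation as R
def cloud(p):
    d=p["depth"]; h,w=d.shape
    K=np.array([[p["fx"],0,p["cx"]],[0,p["fy"],p["cy"]],[0,0,1.]])
    v,u=np.mgrid[0:h,0:w]
    n=cv2.undistortPoints(np.stack([u,v],-1).reshape(-1,1,2).astype(float),K,np.array([p["k1"],0,0,0,0.])).reshape(h,w,2)
    c=np.concatenate([n*d[...,None],d[...,None]],-1)
    Rm=cv2.Rodrigues(np.array(p["rvec"],float))[0]
    W=(c-np.array(p["tvec"]))@Rm
    W[d==0]=np.nan
    return W
E
python3 - <<'E'
from h import *
for n in ("scene","side"):
    p=read_camera(n); W=cloud(p)
    cv2.imwrite(f"pics/{n}0.png",p["color"]); np.savez(f"{n}0.npz",W=W,c=p["color"])
    for k in ("jig","disc","disc_flat","gate","gate_bar","frit_jar","bead_dish","brass_weight","graphite_paddle","tin_mug"):
        for r in search_frame(k,p)[:2]:
            u,v=np.round(r["point"]).astype(int); print(n,k,round(r["score"],2),u,v,np.round(W[v,u],3))
print(current_clock(),current_orientation())
E
```

```text
scene jig 0.63 243 216 [0.545 0.071 0.015]
scene disc 0.81 223 213 [0.584 0.031 0.033]
scene disc_flat 0.67 242 217 [0.549 0.07  0.013]
scene disc_flat 0.65 223 208 [0.568 0.02  0.037]
scene gate 0.67 276 202 [0.505 0.155 0.068]
scene gate_bar 0.87 276 203 [0.513 0.159 0.07 ]
scene frit_jar 0.79 261 240 [0.651 0.199 0.049]
scene frit_jar 0.47 276 201 [0.503 0.153 0.069]
scene brass_weight 0.62 205 233 [0.692 0.055 0.041]
scene brass_weight 0.2 225 212 [0.575 0.031 0.031]
scene graphite_paddle 0.61 170 226 [ 0.684 -0.078  0.009]
scene tin_mug 0.9 392 254 [0.561 0.501 0.07 ]
side jig 0.7 270 195 [0.532 0.076 0.013]
side jig 0.32 274 171 [0.56  0.023 0.036]
side disc 0.71 274 172 [0.56  0.023 0.032]
side gate 0.72 255 204 [0.492 0.18  0.093]
side gate 0.71 328 201 [ 0.417 -0.001  0.003]
side frit_jar 0.83 206 199 [0.625 0.194 0.035]
side bead_dish 0.67 328 203 [0.408 0.017 0.016]
side bead_dish 0.32 134 313 [0.548 0.48  0.003]
side brass_weight 0.79 234 161 [0.666 0.05  0.03 ]
side brass_weight 0.73 256 202 [0.492 0.177 0.097]
side graphite_paddle 0.95 268 142 [ 0.662 -0.086  0.01 ]
side graphite_paddle 0.56 132 316 [0.545 0.487 0.005]
side tin_mug 0.92 133 315 [0.544 0.484 0.006]
1.1 [ 3.09249261e+00  5.52912062e-01 -2.80853115e-05]
```

View pics/scene0.png

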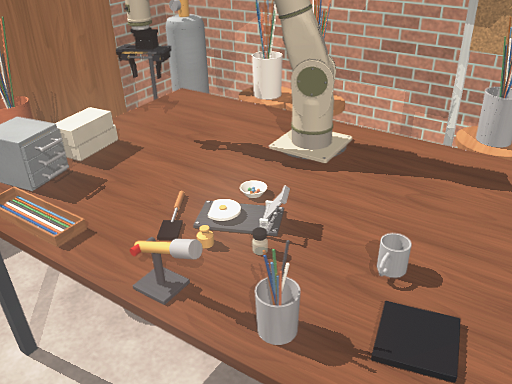

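View pics/side0.png

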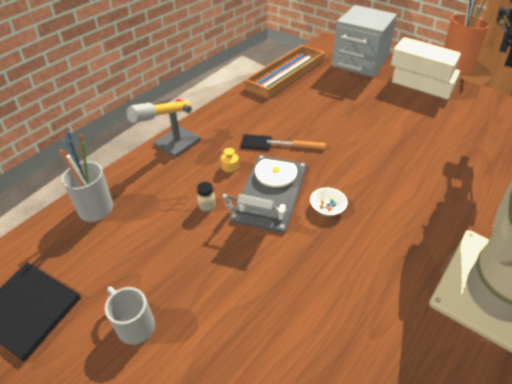

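The scene view shows the jig mid-table: disc near (223,210), gate leaning right at (275,203), jar (261,240), weight (205,237), dish (253,188), paddle (170,225). The side view agrees: disc (275,173), gate (262,207). Next, a close look from the wrist.

```bash
cat >> h.py <<'E'
def down(y): # tool z down, tool x at angle y
    return (R.from_euler('z',y)*R.from_euler('x',np.pi)).as_rotvec()
E
python3 - <<'E'
from h import *
goto([0.56,0.03,0.33],down(0.42))
p=read_camera("wrist"); W=cloud(p)
cv2.imwrite("pics/w1.png",p["color"]); np.savez("w1.npz",W=W,c=p["color"])
for k in ("disc","disc_flat","gate_bar","gate_hinge","frit_jar","bead_dish","brass_weight"):
    for r in search_frame(k,p)[:2]:
        u,v=np.round(r["point"]).astype(int); print(k,round(r["score"],2),u,v,np.round(W[v,u],3))
print(current_clock(),current_ee_pos(),current_joint_positions())
E
```

```text
disc 0.88 262 163 [0.563 0.016 0.038]
disc 0.35 346 114 [ 0.683 -0.074  0.01 ]
disc_flat 0.74 260 160 [0.565 0.021 0.035]
gate_bar 0.7 155 162 [0.507 0.158 0.073]
gate_hinge 0.85 221 158 [0.54  0.078 0.012]
frit_jar 0.66 175 70 [0.633 0.178 0.061]
bead_dish 0.72 224 235 [0.415 0.021 0.003]
brass_weight 0.57 275 80 [0.677 0.049 0.052]
brass_weight 0.45 262 162 [0.564 0.017 0.038]
4.025 [0.56001552 0.02992783 0.32999642] [ 0.54618998  0.2428137  -0.82103328  1.41938843  0.17689004  1.55522517
 -1.41365335]
```

View pics/w1.png

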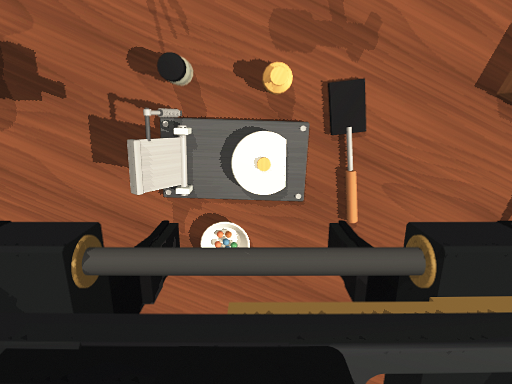

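The wrist view shows the disc at (263,163), its cap, the gate at (155,165) and the strut at top (150–180,112). The flat seems to be at the right, but I'll measure it.

```bash
cat >> h.py <<'E'
def top(W,c,z,ctr,half=.13,s=2000):
    pass
def disc_pts(W,c):
    hsv=cv2.cvtColor(c,cv2.COLOR_BGR2HSV)
    m=(W[...,2]>.024)&(W[...,2]<.045)&(np.hypot(W[...,0]-.565,W[...,1]-.018)<.075)&(hsv[...,2]>150)
    return m
E
python3 - <<'E'
from h import *
d=np.load("w1.npz");W,c=d["W"],d["c"]
m=disc_pts(W,c)
P=W[m]; print(len(P),P.min(0),P.max(0),np.median(P[:,2]))
# contours
k=cv2.findContours(m.astype(np.uint8),cv2.RETR_EXTERNAL,cv2.CHAIN_APPROX_NONE)[0]
k=max(k,key=len)[:,0]
Q=W[k[:,1],k[:,0]]
hsv=cv2.cvtColor(c,cv2.COLOR_BGR2HSV)
cap=(hsv[...,1]>110)&(np.hypot(W[...,0]-.565,W[...,1]-.018)<.025)
cc=np.nanmedian(W[cap],0); print("cap",cap.sum(),cc, np.argwhere(cap).mean(0))
a=np.degrees(np.arctan2(Q[:,1]-cc[1],Q[:,0]-cc[0])); r=np.hypot(Q[:,0]-cc[0],Q[:,1]-cc[1])
for t in range(-180,180,15):
    s=(a>=t)&(a<t+15); print(t,np.round(r[s].mean()*1000,1),end='; ')
# plate & bench
g=W[(W[...,2]>.006)&(W[...,2]<.018)&(c.max(-1)<110)&(np.hypot(W[...,0]-.54,W[...,1]-.06)<.15)]
print("\nplate",len(g),cv2.minAreaRect(g[:,:2].astype(np.float32)),np.median(g[:,2]))
im=cv2.resize(c[95:215,115:325],None,fx=3.8,fy=3.8,interpolation=cv2.INTER_CUBIC)
cv2.imwrite("pics/w1c.png",im)
E
```

```text
2905 [ 0.51288614 -0.03265514  0.02538439] [0.61210549 0.06289038 0.03897038] 0.03196847206869074
cap 879 [0.58559453 0.02632106 0.42731646] [285.4152446  295.17178612]
-180 72.9; -165 75.2; -150 75.4; -135 70.0; -120 54.0; -105 42.2; -90 36.7; -75 35.0; -60 35.6; -45 32.4; -30 28.4; -15 25.6; 0 23.7; 15 22.8; 30 23.1; 45 23.9; 60 25.8; 75 28.7; 90 33.6; 105 38.7; 120 45.6; 135 53.2; 150 61.2; 165 67.8; 
plate 6736 ((0.544223964214325, 0.05747862160205841), (0.2438141107559204, 0.26103129982948303), 60.7293701171875) 0.011971065523689602
```

View pics/w1c.png

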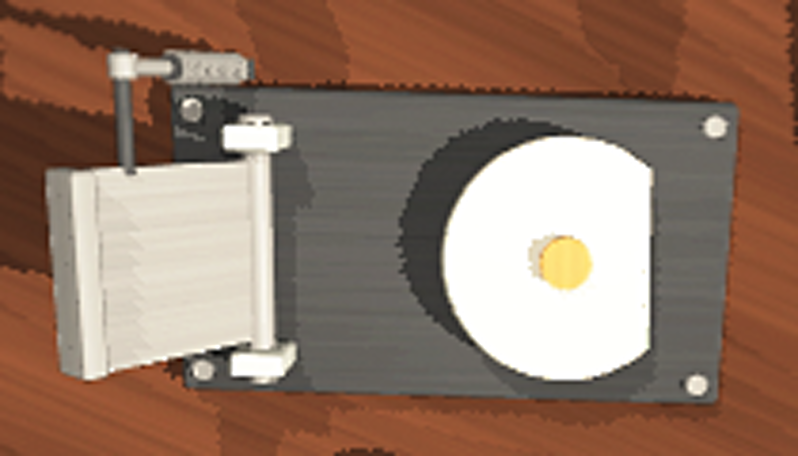

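The crop shows the flat plainly at the disc's right edge (x≈651 vs cap 565), facing nearly opposite the gate. That is outside the stated 0.6–1.9 starting range, so I'll check it against the earlier views too.

```bash
cat >> h.py <<'E'
from scipy.optimize import least_squares
def fit_disc(W,c,c0=(.565,.018),fixed=None):
    """rim of the white face -> centre, flat normal direction (world angle)"""
    m=(W[...,2]>.026)&(W[...,2]<.045)&(np.hypot(W[...,0]-c0[0],W[...,1]-c0[1])<.062)
    k=max(cv2.findContours(m.astype(np.uint8),cv2.RETR_EXTERNAL,cv2.CHAIN_APPROX_NONE)[0],key=len)[:,0]
    Q=W[k[:,1],k[:,0],:2]
    def res(p):
        x,y,t,o=p; 
        if fixed is not None: x,y=fixed
        d=Q-[x,y]; r=np.hypot(*d.T)
        return np.maximum(r-.05,d@[np.cos(t),np.sin(t)]-.034)-o
    best=min((least_squares(res,[*c0,t,0],loss='soft_l1',f_scale=.001) for t in np.arange(-3,3.2,.4)),key=lambda s:s.cost)
    x,y,t,o=best.x
    return np.array([x,y]),(t+np.pi)%(2*np.pi)-np.pi,o,np.sqrt(np.mean(best.fun**2))
def fit_plate(W,c):
    """returns x,y,yaw of jig from dark plate points"""
    m=(W[...,2]>.009)&(W[...,2]<.016)&(np.hypot(W[...,0]-.54,W[...,1]-.06)<.16)
    m=cv2.morphologyEx(m.astype(np.uint8),cv2.MORPH_OPEN,np.ones((3,3)))
    g=W[m>0]
    k=cv2.convexHull(g[:,:2].astype(np.float32))
    return cv2.minAreaRect(k)
E
python3 - <<'E'
from h import *
for n in ("w1","scene0","side0"):
    d=np.load(n+".npz");W,c=d["W"],d["c"]
    print(n,fit_disc(W,c),fit_plate(W,c))
E
```

```text
w1 (array([0.56248181, 0.01339508]), np.float64(-1.1235810111440059), np.float64(-0.0007684133123392288), np.float64(0.0003699036801012698)) ((0.5039650797843933, 0.04088053107261658), (0.2169136106967926, 0.23486101627349854), 22.2569580078125)
scene0 (array([0.56400701, 0.01540273]), np.float64(-1.1641930691232265), np.float64(-0.0009998023901514168), np.float64(0.0019241159258447014)) ((0.5449967384338379, 0.0589388832449913), (0.13349130749702454, 0.23433054983615875), 22.371082305908203)
side0 (array([0.56150956, 0.0142937 ]), np.float64(-1.1322682516329534), np.float64(-0.0012865786307827503), np.float64(0.0013377975207487926)) ((0.4989253580570221, 0.039447277784347534), (0.225995272397995, 0.23671482503414154), 21.980955123901367)
```

All three views agree: jig at (0.5625, 0.0135) with yaw 0.388, and the disc about 3.2 rad (−3.08) off square. I'll press at jig +x and swing the fingertip clockwise round the −y side, holding the force at about 10 N.

```bash
cat >> h.py <<'E'
YAW=.389; O=np.array([.5626,.0138]); ATT=down(0.42)
def J(x,y,z):
    c,s=np.cos(YAW),np.sin(YAW); return np.array([O[0]+c*x-s*y,O[1]+s*x+c*y,z])
def sweep(a0,a1,r=.031,F=10,step=.22):
    """press on the disc at jig angle a0 and drag to a1"""
    P=lambda a,z:J(r*np.cos(a),r*np.sin(a),z)
    goto(P(a0,.055),ATT); f0=current_ft_force()[2]
    hit=move_l(P(a0,.022),max_speed=.03,f_stop=6); z=current_ee_pos()[2]
    print("hit",hit,z,current_ft_force()[2]-f0)
    n=max(1,int(np.ceil(abs(a1-a0)/step))); fs=[]
    for a in np.linspace(a0,a1,n+1):
        move_l(P(a,z),max_speed=.06)
        f=abs(current_ft_force()[2]-f0); fs.append(round(f,1))
        z-=np.clip((F-f)*5e-5,-4e-4,4e-4); z=max(z,.026)
    print(fs,round(z,4)); e=current_ee_pos(); move_l(e+np.array([0,0,.03]),max_speed=.1)
E
python3 - <<'E'
from h import *
gripper_close(20)
sweep(0,-3.2)
print(current_clock())
goto([0.56,0.03,0.33],ATT)
p=read_camera("wrist"); W=cloud(p); print(fit_disc(W,p["color"]),current_clock())
cv2.imwrite("pics/w2.png",p["color"])
E
```

```text
hit True 0.032411135118034465 8.069721196368594
[np.float64(5.2), np.float64(5.4), np.float64(7.6), np.float64(7.7), np.float64(9.5), np.float64(9.9), np.float64(9.0), np.float64(9.3), np.float64(8.8), np.float64(9.5), np.float64(10.2), np.float64(11.5), np.float64(10.5), np.float64(10.5), np.float64(9.9), np.float64(9.2)] 0.0316
11.9667
(array([0.56230075, 0.01341245]), np.float64(2.671475705248767), np.float64(-0.0006966026216555381), np.float64(0.00045674549466808936)) 13.0667
```

View pics/w2.png

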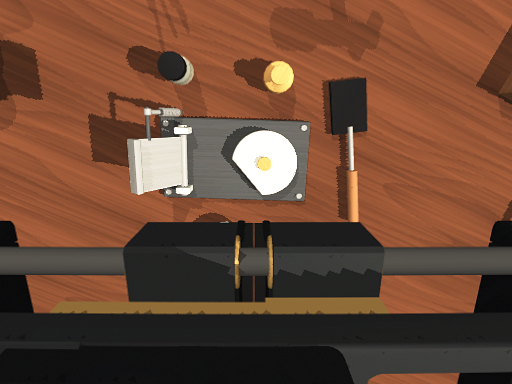

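The flat now faces lower left in the image, 0.71 rad short of square. I'll do a corrective sweep.

```bash
python3 - <<'E'
from h import *
T=YAW+np.pi/2
def look():
    goto([0.56,0.03,0.33],ATT); p=read_camera("wrist"); W=cloud(p); f=fit_disc(W,p["color"]); e=(f[1]-T+np.pi)%(2*np.pi)-np.pi
    print("err",e,f,fit_plate(W,p["color"])[2],current_clock()); cv2.imwrite("pics/w3.png",p["color"]); return e
e=.711
for i in range(3):
    d=-e*1.12
    sweep(-np.pi/2-d/2,-np.pi/2+d/2,F=13)
    e=look()
    if abs(e)<.04: break
E
```

```text
hit True 0.03245593377852228 6.153919002795532
[np.float64(4.0), np.float64(6.8), np.float64(9.2), np.float64(10.2), np.float64(11.4)] 0.0313
err 0.1630253408849036 (array([0.56238852, 0.01330255]), np.float64(2.1228216676798004), np.float64(-0.0006866664249991769), np.float64(0.0004691209964060718)) 22.20954132080078 17.7167
hit True 0.03245182164031635 5.512345900162329
[np.float64(3.4), np.float64(6.2)] 0.0317
err 0.07295268911802477 (array([0.56236933, 0.01328071]), np.float64(2.0327490159129216), np.float64(-0.0006798387783875731), np.float64(0.0005266372269600802)) 22.127763748168945 21.6167
hit True 0.03246992900459571 5.861588805146678
[np.float64(3.3), np.float64(5.5)] 0.0317
err 0.021687697960830477 (array([0.56225766, 0.01359603]), np.float64(1.9814840247557273), np.float64(-0.000513429787809252), np.float64(0.0004017089188536343)) 22.302186965942383 25.5167
```

View pics/w3.png

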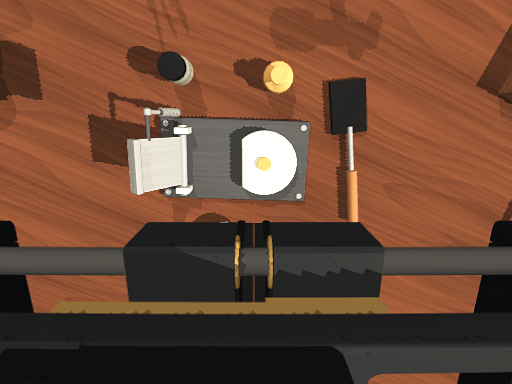

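The flat is now vertical at x≈242, parallel to the hinge (about 0.02 rad off). Next, push the gate over from behind.

```bash
python3 - <<'E'
from h import *
goto(J(-.005,.23,.2),ATT)
move_l(J(-.005,.23,.082),max_speed=.15)
f0=np.array(current_ft_force())
for y in np.arange(.20,.079,-.02):
    move_l(J(-.005,y,.082),max_speed=.08)
    print(round(y,3),np.round(np.array(current_ft_force())-f0,1))
    if y<.1: wait(.1)
wait(.4)
move_l(J(-.005,.10,.25),max_speed=.15)
goto([0.56,0.03,0.33],ATT)
p=read_camera("wrist"); W=cloud(p); np.savez("w4.npz",W=W,c=p["color"])
cv2.imwrite("pics/w4.png",p["color"])
for y in (.044,.06,.08,.1): # gate top heights
    q=J(0,y,0); m=np.hypot(W[...,0]-q[0],W[...,1]-q[1])<.005; print(y,np.nanmedian(W[m][:,2]))
print(current_clock())
E
```

```text
0.2 [ 0.6  0.2 -0.3]
0.18 [-2.8  9.9  4.6]
0.16 [-0.3  6.   5.2]
0.14 [0.  2.2 2.9]
0.12 [-0.4  0.3  0. ]
0.1 [-1.5  0.   0.4]
0.08 [-0.3  0.6  0.1]
0.044 0.04954878301936944
0.06 0.039796280151682725
0.08 0.03645107134485184
0.1 0.03433187209796458
32.725
```

View pics/w4.png

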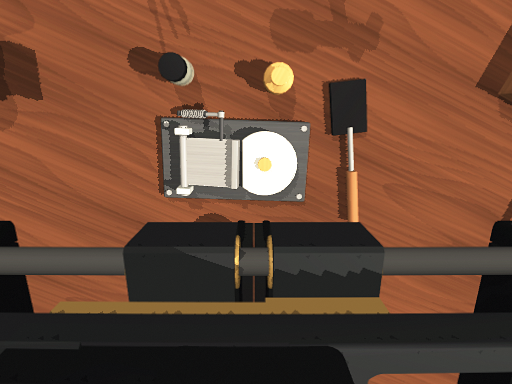

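The view shows the gate over the flat, but the plate heights rise 0.137 rad towards the bar and the bar top is at 49 mm rather than about 37. So the gate has stopped at about 2.06 rad, resting on the disc or on something else. I'll look closer from both cameras.

```bash
python3 - <<'E'
from h import *
p=read_camera("scene"); W=cloud(p); s=p["color"]; np.savez("s5.npz",W=W,c=s)
q=read_camera("side"); t=q["color"]; np.savez("t5.npz",W=cloud(q),c=t)
w=np.load("w4.npz")
a=cv2.resize(w["c"][100:210,150:320],(780,300*780//464),interpolation=cv2.INTER_CUBIC)[:300]
a=cv2.resize(w["c"][100:210,150:320],(464,300),interpolation=cv2.INTER_CUBIC)
b=cv2.resize(t[140:240,210:320],(330,300),interpolation=cv2.INTER_CUBIC)
d=cv2.resize(s[180:250,180:300],(514,300),interpolation=cv2.INTER_CUBIC)
im=np.vstack([np.hstack([a,b]),np.hstack([d,np.zeros((300,280,3),np.uint8)])]); cv2.imwrite("pics/m5.png",im)
for n,X,c in (("w4",w["W"],w["c"]),("s5",W,s)):
    g=(X[...,2]>.015)&(X[...,2]<.07); Q=X[g][:,:2]-O; c_,s_=np.cos(YAW),np.sin(YAW)
    jx=Q@[c_,s_]; jy=Q@[-s_,c_]; z=X[g][:,2]
    for x in (-30,-20,0,20,30):
        print(n,x,[(y,round(float(np.median(z[k])*1000),1) if k.any() else None) for y in (15,25,30,34,38,41,44,47,50,60,70,90,110) for k in [(abs(jx*1000-x)<4)&(abs(jy*1000-y)<1.5)]])
E
```

```text
w4 -30 [(15, 31.7), (25, 31.5), (30, 31.6), (34, None), (38, 40.5), (41, 47.9), (44, 50.5), (47, 49.6), (50, 49.1), (60, 40.1), (70, 38.4), (90, 35.2), (110, 32.8)]
w4 -20 [(15, 32.1), (25, 31.8), (30, 31.9), (34, None), (38, None), (41, 48.2), (44, 50.3), (47, 50.3), (50, 48.4), (60, 39.9), (70, 38.8), (90, 35.5), (110, 32.2)]
w4 0 [(15, 31.5), (25, 32.0), (30, 31.9), (34, 31.9), (38, 35.2), (41, 48.7), (44, 50.1), (47, 49.5), (50, 48.5), (60, 40.1), (70, 38.1), (90, 35.3), (110, 32.7)]
w4 20 [(15, 31.4), (25, 32.2), (30, 31.9), (34, 32.0), (38, 37.6), (41, 45.7), (44, 50.0), (47, 50.0), (50, 49.2), (60, 40.6), (70, 38.4), (90, 35.2), (110, 31.8)]
w4 30 [(15, 32.0), (25, 32.5), (30, 31.8), (34, 32.6), (38, 38.8), (41, 47.4), (44, 50.3), (47, 49.7), (50, 49.1), (60, 39.9), (70, 38.3), (90, 35.2), (110, 32.5)]
s5 -30 [(15, 33.2), (25, 32.5), (30, None), (34, 31.8), (38, None), (41, None), (44, 51.9), (47, 52.8), (50, 45.2), (60, 40.5), (70, 39.4), (90, 36.2), (110, 33.2)]
s5 -20 [(15, 30.8), (25, 33.1), (30, 33.8), (34, 31.9), (38, None), (41, None), (44, 50.2), (47, 52.9), (50, 51.5), (60, 41.5), (70, 40.9), (90, 36.7), (110, 31.8)]
s5 0 [(15, 31.9), (25, 32.5), (30, 34.0), (34, 33.7), (38, None), (41, None), (44, 51.5), (47, 50.4), (50, 44.7), (60, 40.0), (70, 39.2), (90, 36.7), (110, 32.4)]
s5 20 [(15, 33.8), (25, 32.9), (30, 32.5), (34, 26.2), (38, None), (41, 48.3), (44, 33.7), (47, 51.0), (50, 46.3), (60, 39.1), (70, 38.1), (90, 35.3), (110, 34.4)]
s5 30 [(15, 32.8), (25, 32.9), (30, 32.0), (34, 30.4), (38, None), (41, None), (44, 50.7), (47, 52.6), (50, 48.5), (60, 41.3), (70, 38.2), (90, 36.2), (110, 36.1)]
```

View pics/m5.png

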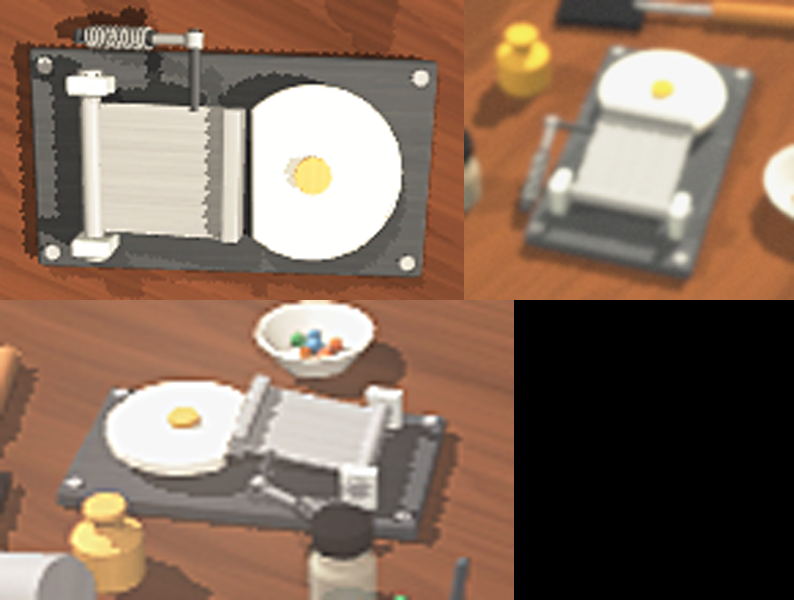

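The pictures show the gate just short of level, with the bar beside the flat's edge. I'll measure the flat's direction again, masking out the bar, and compare it with the plate's long edges and the hinge line.

```bash
python3 - <<'E'
from h import *
d=np.load("w4.npz");X,c=d["W"],d["c"]
c_,s_=np.cos(YAW),np.sin(YAW)
Q=X[...,:2]-O; jx=(Q@[c_,s_])*1000; jy=(Q@[-s_,c_])*1000; z=X[...,2]*1000
m=(z>28)&(z<34.5)&(np.hypot(jx,jy)<56)&(jy<41)
for a in range(-48,50,6):
    k=m&(abs(jx-a)<3)
    b=(z>46)&(z<54)&(abs(jx-a)<3)&(jy>35)&(jy<56)
    print(a,"disc y",np.round([jy[k].min(),jy[k].max()],1) if k.any() else None,"bar y/z",(round(jy[b].min(),1),round(jy[b].max(),1),round(np.median(z[b]),1)) if b.any() else None)
# plate long edges -> yaw
pm=(z>9)&(z<15)&(abs(jx)<75)&(jy>-80)&(jy<175)
ys=np.arange(-60,155,5)
L=[[jx[pm&(abs(jy-y)<2.5)].min(),jx[pm&(abs(jy-y)<2.5)].max()] for y in ys]; L=np.array(L)
for i in (0,1):
    f=np.polyfit(ys,L[:,i],1); r=L[:,i]-np.polyval(f,ys); k=abs(r)<2; print("edge",np.polyfit(ys[k],L[k,i],1))
for n in ("w4",):
    W2=X.copy(); W2[~m]=np.nan; print(fit_disc(W2,c,fixed=O))
p=read_camera("wrist"); print(current_clock(), [ (k,np.round(r['point'])) for k in('disc_flat','gate_bar') for r in search_frame(k,p)[:1]])
E
```

```text
-48 disc y [-22.3  20.7] bar y/z None
-42 disc y [-29.8  28.7] bar y/z None
-36 disc y [-37.3  32. ] bar y/z (np.float64(40.5), np.float64(49.7), np.float64(49.9))
-30 disc y [-41.9  32.2] bar y/z (np.float64(40.6), np.float64(49.8), np.float64(50.1))
-24 disc y [-44.6  32.3] bar y/z (np.float64(40.7), np.float64(49.8), np.float64(49.6))
-18 disc y [-47.5  32.4] bar y/z (np.float64(40.8), np.float64(50.0), np.float64(50.0))
-12 disc y [-48.7  32.5] bar y/z (np.float64(40.8), np.float64(50.0), np.float64(50.0))
-6 disc y [-49.7  38.8] bar y/z (np.float64(41.0), np.float64(50.0), np.float64(49.4))
0 disc y [-49.7  38.9] bar y/z (np.float64(41.1), np.float64(50.1), np.float64(49.4))
6 disc y [-48.9  33. ] bar y/z (np.float64(41.0), np.float64(50.2), np.float64(49.9))
12 disc y [-48.6  33.1] bar y/z (np.float64(41.1), np.float64(50.2), np.float64(50.4))
18 disc y [-46.6  33.2] bar y/z (np.float64(41.3), np.float64(50.4), np.float64(50.1))
24 disc y [-44.8  33.4] bar y/z (np.float64(41.4), np.float64(50.4), np.float64(50.3))
30 disc y [-39.8  33.5] bar y/z (np.float64(40.3), np.float64(50.6), np.float64(49.7))
36 disc y [-36.6  33.6] bar y/z (np.float64(41.6), np.float64(50.5), np.float64(49.3))
42 disc y [-28.4  29.1] bar y/z None
48 disc y [-19.   18.7] bar y/z None
edge [ 8.09420570e-04 -6.43310625e+01]
edge [4.91780427e-03 6.38261319e+01]
(array([ 0.565     , -3.01277131]), np.float64(1.9813097977748235), np.float64(-0.0008649481786268527), np.float64(0.0005548760258811683))
32.875 [('disc_flat', array([266., 162.])), ('gate_bar', array([212., 156.]))]
```

The flat is parallel to the bar within about 0.005 rad, so it is square, yet the gate sits at about 2.06 rad. I'll press lightly on the bar to tell whether it is sticking or blocked.

```bash
python3 - <<'E'
from h import *
goto(J(0,.047,.075),ATT)
f0=np.array(current_ft_force())
for F,zt in ((6,.036),(18,.034)):
    h=move_l(J(0,.047,zt),max_speed=.04,f_stop=F); print(h,current_ee_pos(),np.round(np.array(current_ft_force())-f0,1))
e=current_ee_pos(); move_l(e+np.array([0,0,.05]),max_speed=.15)
goto([0.56,0.03,0.33],ATT)
p=read_camera("wrist"); X=cloud(p); c=p["color"]; np.savez("w6.npz",W=X,c=c)
c_,s_=np.cos(YAW),np.sin(YAW)
Q=X[...,:2]-O; jx=(Q@[c_,s_])*1000; jy=(Q@[-s_,c_])*1000; z=X[...,2]*1000
for y in (38,41,45,60,70,90,110): print(y,round(float(np.nanmedian(z[(abs(jx)<30)&(abs(jy-y)<1.5)])),1),end='; ')
print(current_clock())
cv2.imwrite("pics/w6.png",cv2.resize(c[100:210,150:320],(772,500),interpolation=cv2.INTER_CUBIC))
E
```

```text
True [0.54497302 0.05709523 0.05019119] [-3.9 -0.9 13.7]
True [0.54511986 0.05707217 0.0498741 ] [-7.1 -2.9 20.7]
38 438.0; 41 437.7; 45 438.2; 60 439.7; 70 432.9; 90 35.5; 110 32.4; 36.325
```

View pics/w6.png

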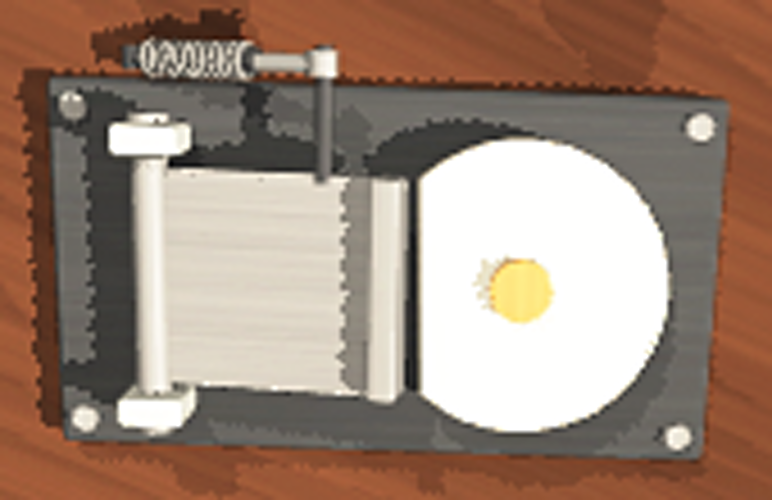

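Pressing at 20 N doesn't move it, so it's a hard stop at about 2.05 rad. Before spending more robot time, I'll check from the saved images what lies in the gap and under the gate. This runs offline and the clock stands still.

```bash
python3 - <<'E'
from h import *
c_,s_=np.cos(YAW),np.sin(YAW)
def jz(n):
    d=np.load(n+".npz");X=d["W"];Q=X[...,:2]-O
    return (Q@[c_,s_])*1000,(Q@[-s_,c_])*1000,X[...,2]*1000,d["c"]
jx,jy,z,c=jz("w4")
for v in range(140,190,8):
    print(v,[(u,round(float(jx[v,u])),round(float(jy[v,u]),1),round(float(z[v,u]),1),int(c[v,u].mean())) for u in range(236,246)])
# anything above plate, initially, between disc and hinge / around (raw heights)
for n in("w1","scene0","side0"):
    jx,jy,z,c=jz(n)
    m=(abs(jx)<64)&(jy>53)&(jy<115)&(z>15)&(z<60)
    print(n,m.sum(), np.c_[jx[m],jy[m],z[m]][:12].round())
    for y in range(-65,120,15): 
        print(y,[round(float(np.median(z[k])),0) if (k:=(abs(jx-x)<5)&(abs(jy-y)<5)).any() else None for x in range(-60,61,12)])
    if n=="w1":print('--')
E
```

```text
140 [(236, 36, 43.1, 49.7, 185), (237, 36, 41.8, 48.0, 185), (238, 36, 40.5, 45.4, 177), (239, 35, 39.4, 37.3, 172), (240, 33, 39.0, 11.6, 55), (241, 33, 37.3, 13.7, 60), (242, 33, 35.8, 11.9, 184), (243, 35, 33.5, 32.8, 255), (244, 35, 32.0, 31.6, 255), (245, 35, 30.5, 32.5, 255)]
148 [(236, 24, 43.0, 49.4, 227), (237, 25, 41.4, 51.6, 236), (238, 24, 40.3, 43.7, 183), (239, 23, 39.0, 39.4, 147), (240, 20, 38.7, 12.7, 51), (241, 20, 37.1, 11.7, 48), (242, 21, 35.5, 13.1, 167), (243, 23, 33.3, 31.8, 255), (244, 23, 31.8, 31.9, 255), (245, 23, 30.2, 33.0, 254)]
156 [(236, 13, 42.6, 51.8, 227), (237, 13, 41.2, 51.0, 222), (238, 12, 40.1, 44.1, 184), (239, 11, 38.9, 36.6, 141), (240, 7, 38.5, 11.3, 38), (241, 8, 36.8, 13.3, 35), (242, 8, 35.2, 12.8, 158), (243, 10, 33.0, 31.3, 255), (244, 11, 31.4, 32.9, 255), (245, 11, 29.9, 31.9, 254)]Traceback (most recent call last):
  File "<stdin>", line 8, in <module>
ValueError: cannot convert float NaN to integer
```

```bash
python3 - <<'E'
from h import *
c_,s_=np.cos(YAW),np.sin(YAW)
def jz(n):
    d=np.load(n+".npz");X=d["W"];Q=X[...,:2]-O
    return (Q@[c_,s_])*1000,(Q@[-s_,c_])*1000,X[...,2]*1000,d["c"]
for n in("w1","scene0"):
    jx,jy,z,c=jz(n); print(n)
    for y in range(-75,125,10):
        print(y,[round(float(np.median(z[k]))) if (k:=(abs(jx-x)<4)&(abs(jy-y)<3)).any() else None for x in range(-72,73,9)])
# gate tilt across camera shots
jx,jy,z,c=jz("w4")
m=(abs(jx)<32)&(jy>58)&(jy<112)&(z>25)&(z<45); f=np.polyfit(jy[m],z[m],1); print("tilt",np.arctan(f[0]),np.polyval(f,126))
# under/around strut and gate sides at w4
for y in range(30,130,8): print(y,[round(float(np.median(z[k]))) if (k:=(abs(jx-x)<3)&(abs(jy-y)<3)).any() else None for x in range(-64,100,7)])
E
```

```text
w1
-75 [-1, 0, 0, -1, 0, 0, 0, 0, 0, 0, 0, 0, 0, 0, 0, 0, 0]
-65 [0, 12, 13, 12, 12, 11, 12, 11, 12, 12, 12, 12, 12, 403, 13, 11, 0]
-55 [0, 11, 13, 12, 12, 12, 12, 12, 423, 12, 12, 13, 12, 410, 12, 11, 0]
-45 [0, 11, 12, 12, 12, 12, 12, 12, 423, 12, 12, 426, 423, 418, 12, 10, 0]
-35 [0, 11, 12, 12, 31, 31, 406, 413, 421, 390, 397, 436, 423, 416, 12, 11, 0]
-25 [0, 12, 12, 32, 32, 32, 32, 32, 32, 32, 32, 440, 416, 12, 12, 11, 0]
-15 [0, 11, 12, 31, 31, 32, 32, 32, 32, 32, 32, 440, 416, 31, 12, 11, 0]
-5 [0, 11, 12, 32, 32, 32, 32, 37, 37, 34, 442, 440, 416, 32, 12, 10, 0]
5 [0, 12, 13, 32, 32, 32, 32, 37, 37, 33, 32, 442, 416, 32, 12, 10, 0]
15 [0, 11, 12, 32, 32, 32, 32, 32, 32, 32, 32, 442, 416, 32, 12, 13, 0]
25 [0, 12, 12, 31, 32, 32, 32, 32, 32, 32, 32, 444, 416, 12, 12, 11, 0]
35 [0, 12, 12, 12, 32, 32, 32, 32, 32, 32, 32, 442, 416, 12, 12, 11, 0]
45 [0, 12, 12, 12, 12, 13, 32, 32, 32, 32, 32, 442, 416, 12, 12, 11, 0]
55 [0, 12, 12, 12, 12, 12, 12, 12, 12, 12, 11, 442, 416, 11, 12, 11, 0]
65 [0, 12, 12, 12, 12, 12, 12, 381, 386, 391, 412, 434, 418, 12, 12, 11, 0]
75 [0, 11, 12,
[... 2609 characters left out ...]
 0, 1, 0]
78 [11, 12, 12, 12, 37, 37, 37, 37, 38, 37, 37, 37, 37, 417, 416, 12, 12, 12, 11, 34, 1, 0, 0, -1]
86 [12, 12, 12, 12, 36, 36, 36, 36, 36, 36, 36, 36, 36, 417, 416, 12, 12, 12, 11, 28, 0, 0, 0, 0]
94 [12, 13, 11, 11, 35, 35, 35, 35, 35, 34, 402, 406, 407, 401, 403, 12, 12, 12, 11, 30, 24, 0, 0, 0]
102 [11, 12, 12, 12, 34, 34, 34, 34, 34, 34, 34, 34, 34, 34, 34, 12, 12, 13, 11, 26, 26, 0, 0, 0]
110 [12, 12, 12, 12, 32, 33, 32, 32, 33, 33, 33, 32, 32, 32, 32, 12, 12, 12, 12, 24, 24, 0, 0, 0]
118 [11, 12, 38, 35, 31, 31, 32, 31, 32, 31, 32, 31, 31, 31, 31, 34, 38, 13, 11, 22, 21, 0, 0, 0]
126 [12, 34, 39, 38, 33, 34, 34, 34, 34, 34, 34, 33, 34, 34, 34, 38, 39, 22, 12, 18, 17, 0, 0, 0]
```

The gap looks empty, yet the gate rests at 2.054 rad, exactly where the task says the bar lands on the disc. Together with the starting angle being outside its stated range, this suggests the physical flat is not where the picture shows it. I'll plan offline: turn the disc under the sprung bar until it drops, then lift and reclose the gate. First I'll check the strut rod geometry and IK for lifting.

```bash
python3 - <<'E'
from h import *
c_,s_=np.cos(YAW),np.sin(YAW)
d=np.load("w4.npz");X=d["W"];Q=X[...,:2]-O
jx,jy,z=(Q@[c_,s_])*1000,(Q@[-s_,c_])*1000,X[...,2]*1000
for x in (42,47,52,57,62,66,70,74,78):
    k=(abs(jx-x)<1.5)&(jy>55)&(jy<115)&(z>17)&(z<60); o=np.argsort(jy[k]); print(x,[(round(a),round(b)) for a,b in zip(jy[k][o],z[k][o])][:16])
print("IK rigid rotation (tilt about jig x)")
ax=np.array([c_,s_,0])
base=R.from_rotvec(ATT)
for th in (0,.3,.6,.9,1.15,1.3):
    o=(R.from_rotvec(-ax*th)*base)
    zt=o.apply([0,0,1]); zj=(zt[:2]@[-s_,c_],zt[2])
    y=.126-.082*np.cos(th)+.0055*np.sin(th); zz=.028+.082*np.sin(th)+.0055*np.cos(th)
    q=inverse_kinematics(J(-.025,y,zz),o.as_rotvec()); print(th,np.round(zj,2),None if q is None else np.round(q,2))
print(current_clock())
E
```

```text
42 [(63, 37), (63, 36), (65, 40), (65, 40), (66, 40), (66, 39), (67, 41), (68, 40), (115, 28), (115, 34), (115, 19), (115, 19)]
47 [(63, 38), (63, 37), (65, 39), (65, 39), (66, 40), (66, 40), (68, 39), (68, 39), (115, 35), (115, 28), (115, 35), (115, 27), (115, 19), (115, 19)]
52 [(63, 39), (63, 37), (64, 35), (65, 41), (65, 40), (65, 39), (66, 39), (66, 39), (68, 40), (68, 40)]
57 [(63, 38), (64, 37), (65, 40), (65, 40), (66, 40), (66, 39), (68, 40), (68, 39)]
62 [(63, 38), (64, 37), (64, 37), (65, 40), (65, 39), (65, 39), (66, 40), (66, 40), (66, 39), (68, 40), (68, 39), (68, 38)]
66 [(64, 37), (64, 37), (65, 42), (65, 38), (66, 39), (66, 38), (68, 41), (68, 38), (92, 25), (93, 27), (94, 30), (96, 29), (98, 28), (99, 26), (101, 26), (103, 24)]
70 [(62, 37), (62, 37), (63, 40), (63, 40), (65, 42), (65, 41), (66, 43), (66, 42), (67, 42), (67, 42), (69, 42), (69, 41), (70, 41), (70, 41), (72, 38), (73, 36)]
74 [(62, 38), (62, 38), (63, 40), (63, 39), (65, 42), (65, 41), (66, 41), (66, 39), (67, 42), (68, 40), (69, 43), (69, 40), (70, 41), (71, 40), (72, 37), (73, 34)]
78 [(65, 40), (66, 40), (68, 40), (92, 24), (94, 24), (94, 29), (96, 28), (98, 26), (99, 26), (101, 27), (102, 27), (104, 26), (106, 24), (107, 25), (109, 22), (110, 24)]
IK rigid rotation (tilt about jig x)
0 [ 0. -1.] [ 0.67  0.52 -1.01  1.88  0.51  1.03 -1.71]
0.3 [-0.3  -0.96] [ 0.52  0.47 -1.06  1.93  0.79  1.15 -2.05]
0.6 [-0.56 -0.83] [ 0.39  0.61 -1.18  1.94  1.11  1.48 -2.38]
0.9 [-0.78 -0.62] [ 0.12  0.73 -1.09  1.91  1.27  1.77 -2.59]
1.15 [-0.91 -0.41] [-0.66  0.59 -0.26  1.89  1.03  1.61 -2.59]
1.3 [-0.96 -0.27] [-1.04  0.68  0.14  1.87  0.92  1.57 -2.57]
36.325
```

IK and geometry give a better plan: rotate the tool 90° and grip the bar's ends (74 mm apart, within the 87 mm opening), about which the gate can pivot freely. First, drag the disc anticlockwise under the sprung bar until the gate drops, watching the side camera's depth. The stated start range predicts 1.3–2.6 rad of travel.

```bash
cat >> h.py <<'E'
def jz(p):
    X=cloud(p); c_,s_=np.cos(YAW),np.sin(YAW); Q=X[...,:2]-O
    return (Q@[c_,s_])*1000,(Q@[-s_,c_])*1000,X[...,2]*1000
def gate_h(n):
    x,y,z=jz(read_camera(n)); k=(abs(x)<30)&(y>60)&(y<78)&(z>20)&(z<46)
    return (float(np.median(z[k])) if k.sum()>15 else None),int(k.sum())
def att2():
    q0=np.array(current_joint_positions()); b=None
    for a in (YAW+np.pi/2,YAW-np.pi/2):
        q=[inverse_kinematics(J(0,y,z),down(a)) for y,z in((-.03,.04),(.047,.02),(.11,.11))]
        if any(v is None for v in q): continue
        s=max(np.abs(np.array(v)-q0).max() for v in q)
        if b is None or s<b[0]: b=(s,down(a))
    return b
E
python3 - <<'E'
from h import *
s,A2=att2(); print(s,A2); np.save("A2.npy",A2)
r=.031; P=lambda a,z:J(r*np.cos(a),r*np.sin(a),z)
a=-3.3
goto(P(a,.06),A2); f0=current_ft_force()[2]
move_l(P(a,.022),max_speed=.06,f_stop=10); z=current_ee_pos()[2]; log=[]; drop=False
while a<.7 and current_clock()<45.5:
    a+=.18; move_l(P(a,z),max_speed=.07)
    f=abs(current_ft_force()[2]-f0); z=max(z-np.clip((19-f)*5e-5,-4e-4,5e-4),.026)
    h,n=gate_h("side")
    if h is None: h,n=gate_h("scene")
    log.append((round(a,2),round(float(f),1),h and round(h,1),n))
    if h and h<34: drop=True; break
print(log,drop,current_clock())
if drop: move_l(P(a+.06,z),max_speed=.05)
move_l(current_ee_pos()+np.array([0,0,.05]),max_speed=.2)
E
```

```text
1.323988506441684 [1.75020363e+00 2.60890622e+00 1.59749432e-16]
[(-3.12, 8.9, 37.8, 163), (-2.94, 13.7, 38.0, 164), (-2.76, 15.6, 38.1, 163), (-2.58, 16.2, 38.0, 157), (-2.4, 17.9, 38.0, 164), (-2.22, 18.7, 38.1, 155), (-2.04, 19.4, 37.9, 164), (-1.86, 18.2, 38.1, 153), (-1.68, 18.7, 38.0, 161), (-1.5, 19.7, 37.7, 158), (-1.32, 18.4, 37.7, 156), (-1.14, 18.2, 37.3, 157), (-0.96, 16.4, 29.5, 133)] True 41.9167
```

The gate dropped home (plate height 38 → 29.5 mm), so the physical flat was indeed offset from the drawn one. Now grip the bar ends, lift past open (gate ≈ 0.8) with the disc square, hold, bring it back and release.

```bash
python3 - <<'E'
from h import *
A2=np.load("A2.npy")
B=lambda th:J(0,.126-.082*np.cos(th)+.003,.028+.082*np.sin(th)-.008)
goto(J(0,.047,.085),A2); gripper_open(); print("t",current_clock())
hit=move_l(B(0),max_speed=.12,f_stop=12); print("hit",hit,current_ee_pos()[2])
gripper_close(35); print("w",current_gripper_width(),current_grasp_force(),current_clock())
for th in (.15,.35,.55,.75,.95,1.15,1.3,1.42): move_l(B(th),max_speed=.14)
wait(.1); print("w",current_gripper_width(),current_ft_force(),current_clock())
p=read_camera("side"); x,y,z=jz(p); k=(abs(x)<36)&(z>70)&(z<140)&(y>60)&(y<200)
print("t",current_clock(),k.sum()); cv2.imwrite("pics/l1.png",cv2.resize(p["color"][110:260,180:360],(720,600)))
E
```

```text
t 44.4917
hit False 0.020358285129519153
w 0.8464244852160483 35.001505985856056 45.6
w 0.8435355356844357 [ 0.1144595  -0.6035175   7.17432748] 47.7833
t 47.8333 615
```

View pics/l1.png

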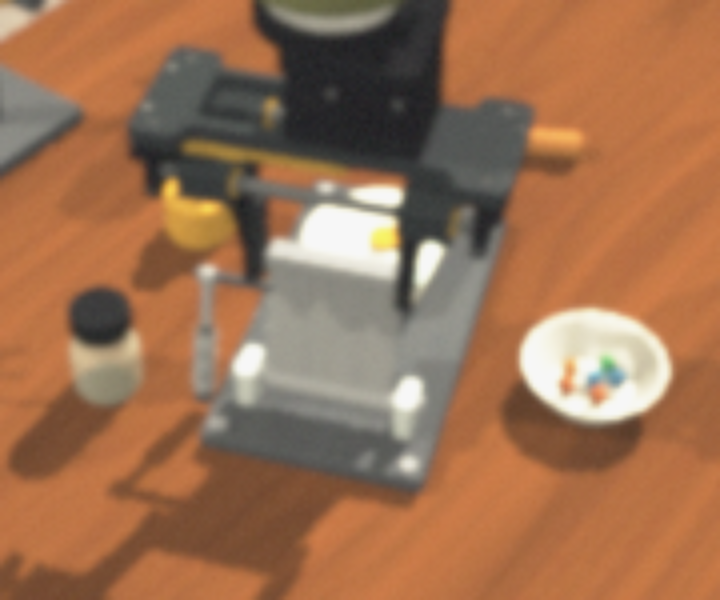

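The side view shows the gate held upright by its bar ends (bar at about (330,250)), with nothing else disturbed. Hold it briefly, lower it home, release and retreat.

```bash
python3 - <<'E'
from h import *
A2=np.load("A2.npy")
B=lambda th:J(0,.126-.082*np.cos(th)+.003,.028+.082*np.sin(th)-.008)
wait(.25)
for th in (1.2,.95,.7,.45,.25,.08): move_l(B(th),max_speed=.16)
gripper_open(); wait(.1); print(current_clock())
move_l(J(0,.047,.14),max_speed=.2)
print("gate",gate_h("side"),gate_h("scene"),current_clock(),current_ft_force())
E
```

```text
50.3583
gate (29.685126000901942, 137) (30.72358553563056, 79) 51.175 [-0.31794429  1.06525417 -0.03782778]
```

```bash
python3 -c "
from rig import *
print(hand_in(),current_clock())"
```

```text
the job is handed in; nothing more can be done
the job is handed in; nothing more can be done
```

I handed the job in at about 51 s with the gate fully home (plate level at about 30 mm) and the arm clear, but I inferred that the disc is square rather than seeing it: the cameras drew the flat well away from where it physically is, so I turned the disc under the sprung bar until the gate dropped (within about ±0.13 rad), then lifted the gate open and reclosed it.

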